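Wedge the heat sink tray off its rest pads and hold it

ROBOT

A 7-joint arm with a two-finger parallel gripper is mounted at the origin on the work surface. World frame = base frame: x ahead of the robot, y to its left, z up, the work surface at z = 0. Lengths are in m, angles in rad, forces in N, time in s.
With the tool pointing down it reaches from about 0.425 to 0.95 m from the base axis. Payload 16.7 kg.
Tool frame: the origin (TCP) lies midway between the tips of the shut fingers; the grasp point (between the pads) lies behind it (pinch_z is the z of the grasp point in the tool frame, in m); z points along the fingers, y is the direction in which the jaws open and shut (so a half turn about z gives the same grasp; the last joint's range is limited). The gripper opens to 94 mm and grips with 3 to 60 N. Pads are 16 mm wide; open, the fingers measure 119 mm over their backs; the gripper's body (75 mm by 177 mm) begins 78 mm behind the grasp point.
Start: joints at [-1.494, 0.426, 0.074, 1.606, -0.034, 1.111, -0.067], TCP at [0.152, 0.658, 0.205] pointing down, gripper open.
Joint ranges: [-2.85, 2.85], [-0.5, 2.14], [-1.23, 1.37], [0.21, 2.46], [-1.02, 4.16], [0.16, 2.05], [-2.73, 2.73]. Speed limits (rad/s): [1.89, 1.89, 2.39, 2.39, 3.01, 3.01, 3.01].

INTERFACE

Orientations are given as a rotation vector (axis times angle).
In Python, from rig import * gives the robot as it stands.
- The arm moves only by the shell command python3 -m crank 'ROWS' [FORCE]. ROWS is JSON, one flat list of numbers, 7 for each row, row after row: the gripper's target within -1 to 1 (fully open at 1, half-way at 0, shut at -1), then the shift along the world's x, y, z in m, then the turn, a rotation vector about the world's x, y, z in rad. In form: [gripper, dx, dy, dz, wx, wy, wz, gripper, dx, dy, dz, wx, wy, wz, ...]. A call has 1 to 20 rows; each row is the pose to reach, as a shift and turn from the pose measured when the call began; what a row does not reach only later rows make up. A row lasts 1/12 s, in which the tool goes at most 41.7 mm and 7.16 degrees, less where a joint would pass 70% of its speed; a pose out of reach is approached as far as the arm can. A call with a gripper value outside its range is refused whole. The fingers move at their own pace and stop on an object; FORCE is the grip in N (left out, the last holds). Time passes only in rows, so rows that repeat a pose let the fingers close. It gives the time, the measured TCP pose, the force and the opening at its end, in the units of the state.
- state(): the state, without advancing time (a new reading comes with each control period).
- get_image(name): name is "scene" or "top" or "wrist"; returns a dict with "color" (400x640x3 uint8, red, green, blue), "fx", "fy", "cx", "cy" (pixels), "k1" (the pictures are not rectified: a ray, as slopes to the right and down, at radius r is drawn at 1 + k1 r^2 times it, then the intrinsics apply), "world_from_camera" (4x4, takes a point from camera to world coordinates). Camera axes: x right, y down, z forward; pixel columns grow to the right and rows downward; lengths in m; the calibration is good to about 2 mm. A picture is of the moment at which its call begins. There is no depth.
- sign_off(): hands the job in, once; it reports no verdict.
The state is a dict: "clock": time; "joint_pos": joint angles; "joint_velocities": joint speeds; "joint_efforts": joint torques, N m; "tcp_pos": TCP position; "tool_rot": TCP orientation; "contact_force": force on the tool from outside, world axes, zero at the start; "ft_torque": the same for the moment, N m; "gripper_width": opening from 0.0 (shut) to 1.0 (fully open).
Only numpy, scipy, OpenCV 4.12 (cv2) and the standard library are available. Lean on these libraries where they do the work, as an engineer would, in place of code of your own. Each camera call takes 0.05 s, during which the arm holds its last target.

TASK

Pick up the steel wedge, turn it so that its thin nose faces the hinged tray, and set it down flat on the fixture's base plate, in line with the black index line. Then slide it flat along the base, nose first, under the tray's front bar until the bar just lifts off its two rest pads (a gap of about 5 mm, never as much as 12 mm), and finish still gripping the wedge with the tray resting on it. Do not touch the tray with the gripper, and leave the other things on the bench where they are.

Things in the scene. Friction and masses are not known exactly. Their poses are not given: they have to be found in the camera images.
- wedge: Loose steel wedge, 130 x 36 mm, about 0.3 kg. Origin: centre of its underside; x points to the thin nose, z up. Heel block (grip it across y): x = -65 to -35 mm, 36 mm wide, 48 mm high. Straight ramp from 28 mm high at the heel (x = -35) down to 3 mm at the nose (x = +65): 1 mm of height per 4 mm. Starts flat on the bench, turned up to 165 degrees from the push direction.
- wedge_nose (a point): Bottom middle of the wedge's thin nose, 65 mm along x from the wedge's origin.
- fixture: Fixed aluminium base plate 360 (x) by 180 (y) by 10 mm; origin: centre of its underside. The tray covers its +x half; the bare -x half takes the wedge, pushed along +x (roughly to the robot's left). Flush black index line at y = 0, from x = -175 to -25 mm. Two rubber rest pads, 12 mm high, 22 mm wide in y, at x = -15, y = -66 and +66 mm, under the bar's ends.
- tray: Aluminium tray with dark finned heat sink, 0.6 to 1 kg, hinged to the fixture at its x = 155, z = 34 mm. Origin on the hinge, axes as the fixture's at rest. Plate 5 mm thick on top of hinge height; its free edge, 170 mm from the hinge, carries the bar. The heat sink starts 62 mm behind the bar, its top 45 mm above the hinge. Only its weight (about 4 N at the bar) holds it down.
- bar (a point): Centre of the round steel bar (12 mm diameter, 168 mm long, along y) at the tray's free edge. At rest at x = -15, y = 0, z = 28 mm of the fixture, on the pads, its underside 12 mm above the base's top. Gap to the pads = its rise. With the wedge flat on the base the ramp meets it when the nose is 35 mm past its centre; each further 4 mm lifts it 1 mm. Push 5 to 20 N.
- spacer: Bystander: plain rectangular steel block 60 x 36 x 28 mm, origin at the centre of its underside.
- jar: Bystander: round white jar with a black lid, 48 mm across, 55 mm high, origin at the centre of its underside.
- spool: Bystander: grey spool standing on end, 54 mm across, 50 mm high, origin at the centre of its underside.
- nut: Bystander: small brass thumb nut, 18 mm across, 14 mm high, standing on the base plate near its edge (fixture x = -90 to -40, y = 68 to 76 mm); origin at the centre of its underside.
Mind the look-alikes: they are no part of the job. Leave any pink or yellow look-alike of the wedge alone.

How it is judged:
By the outcome, as a careful person would: the job done as asked, in the order asked, and still so for the second after the job is handed in, while the arm keeps its last pose, push and grip.
It also fails if it takes over 43 s, if anything falls off the work surface, if the arm or the gripper's body presses on something with over 40 N, if the wrist force passes 120 N, or if a joint passes its speed limit or range.

## Working session

There is one attempt and no reset: what is moved stays moved. The work goes in short steps, Python scripts to look and compute and a shell command to move; the robot and the scene stay as the last step left them, time stands still between calls to the robot, and variables do not carry over. Pictures are saved under pics/ and viewed, and the job is handed in when it is done.

```bash
ls; mkdir -p pics
python3 - <<'E'
from rig import *
import cv2
s=state(); print({k:s[k] for k in s})
for n in ["scene","top","wrist"]:
    im=get_image(n); cv2.imwrite(f"pics/{n}0.png",im["color"][:,:,::-1]); print(n,[im[k] for k in("fx","fy","cx","cy","k1")]); print(im["world_from_camera"])
import rig; print([x for x in dir(rig) if x[0]!='_'])
E
```

```text
pics
{'clock': 0.0, 'joint_pos': array([-1.49352147,  0.42669162,  0.0738297 ,  1.60660027, -0.03409594,
        1.11078813, -0.06712641]), 'joint_velocities': array([ 1.09489252e-04, -6.32752324e-06,  2.48035417e-03, -1.15091945e-03,
        1.53913637e-03, -7.14929126e-04, -1.21219895e-03]), 'joint_efforts': array([ 3.82798724e-03, -9.35805559e+01,  3.66950110e+00, -4.54153311e+01,
       -4.85625293e-02,  2.06482701e-02,  6.42964756e-05]), 'tcp_pos': array([0.15168528, 0.65729444, 0.20480489]), 'tool_rot': array([-3.55505251e-01, -3.12135582e+00,  1.92810515e-03]), 'contact_force': array([-0.49585669, -0.27752107, -0.53715761]), 'ft_torque': array([ 0.01342243, -0.06437086, -0.0005861 ]), 'gripper_width': 1.0016180570343078}
scene [438.46097525836154, 438.46097525836154, 326.2533555206719, 201.22971209715723, 0.037787864727018394]
[[-0.14987531  0.72311142 -0.67427536  1.21408111]
 [ 0.98864637  0.11702893 -0.09424743  0.08832883]
 [ 0.01075833 -0.68074525 -0.73244123  0.83285   ]
 [ 0.          0.          0.          1.        ]]
top [389.57035006309025, 389.57035006309025, 315.93939052395234, 200.62683542327252, -0.06681776513276587]
[[-0.00946245 -0.98938165  0.14503247  0.34251206]
 [-0.99971965  0.00621205 -0.02284811  0.0158462 ]
 [ 0.02170455 -0.14520801 -0.98916305  1.23724497]
 [ 0.          0.          0.          1.        ]]
wrist [297.16785419385457, 297.16785419385457, 320.1397258243303, 196.92084730239074, -0.05289579591174888]
[[ 2.25723064e-01  9.38590894e-01  2.60952548e-01  7.61259975e-02]
 [ 9.74191182e-01 -2.17254302e-01 -6.12544639e-02  6.74696732e-01]
 [-7.99818133e-04  2.68044217e-01 -9.63406279e-01  3.84115842e-01]
 [ 0.00000000e+00  0.00000000e+00  0.00000000e+00  1.00000000e+00]]
['PlanningError', 'get_image', 'pinch_z', 'sign_off', 'state']
```

View pics/scene0.png

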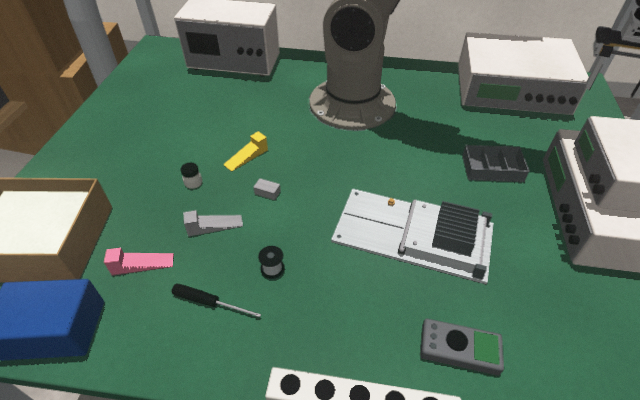

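View pics/top0.png

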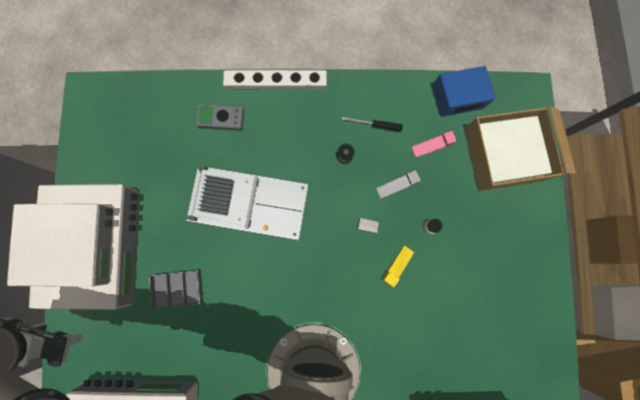

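View pics/wrist0.png

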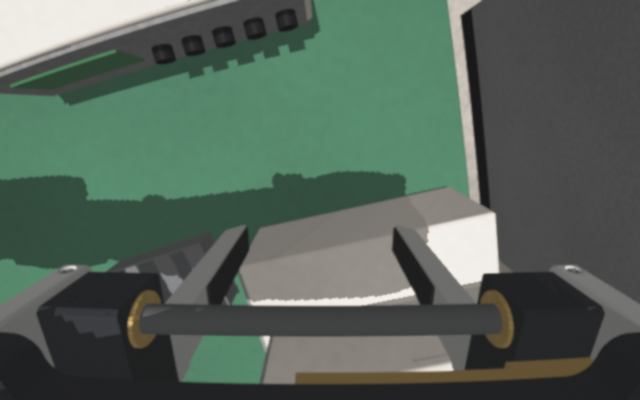

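The scene picture shows the grey wedge at (212,222). The look-alikes are pink at (140,262), yellow at (247,152) and the plain spacer at (266,188). In the top picture the grey wedge is at (398,184), pink at (434,144), yellow at (399,267) and the spacer at (369,226). The fixture is at top (250,203). I choose the grey ramped one and check it in close crops.

```bash
cat > h.py <<'E'
import numpy as np, cv2
from rig import *
def KD(im): return np.array([[im["fx"],0,im["cx"]],[0,im["fy"],im["cy"]],[0,0,1.]]), np.array([im["k1"],0,0,0,0.])
def proj(im,P):
    K,D=KD(im); T=np.linalg.inv(im["world_from_camera"]); 
    return cv2.projectPoints(np.atleast_2d(np.array(P,float)),cv2.Rodrigues(T[:3,:3])[0],T[:3,3],K,D)[0][:,0]
def ray(im,uv,z):
    K,D=KD(im); W=np.array(im["world_from_camera"]); p=cv2.undistortPoints(np.array(uv,float).reshape(-1,1,2),K,D)[:,0]
    d=np.c_[p,np.ones(len(p))]@W[:3,:3].T; return W[:3,3]+d*((np.atleast_1d(z)-W[2,3])/d[:,2])[:,None]
def crop(im,x0,y0,w,h,s,name,step=10):
    c=cv2.resize(im["color"][y0:y0+h,x0:x0+w,::-1],None,fx=s,fy=s,interpolation=cv2.INTER_CUBIC)
    for i in range(-x0%step,w,step):
        cv2.line(c,(i*s,0),(i*s,6),(0,0,255),1); cv2.putText(c,str(x0+i),(i*s+1,16),0,.35,(0,255,255),1)
    for i in range(-y0%step,h,step):
        cv2.line(c,(0,i*s),(6,i*s),(0,0,255),1); cv2.putText(c,str(y0+i),(8,i*s+4),0,.35,(0,255,255),1)
    cv2.imwrite("pics/"+name,c)
E
python3 - <<'E'
from h import *
t=get_image("top"); s=get_image("scene")
crop(t,345,150,100,75,8,"tw.png"); crop(t,180,155,140,95,5,"tf.png"); crop(s,175,200,80,50,10,"sw.png"); crop(s,325,180,175,105,4,"sf.png")
E
```

```text
(no output)
```

View pics/tw.png

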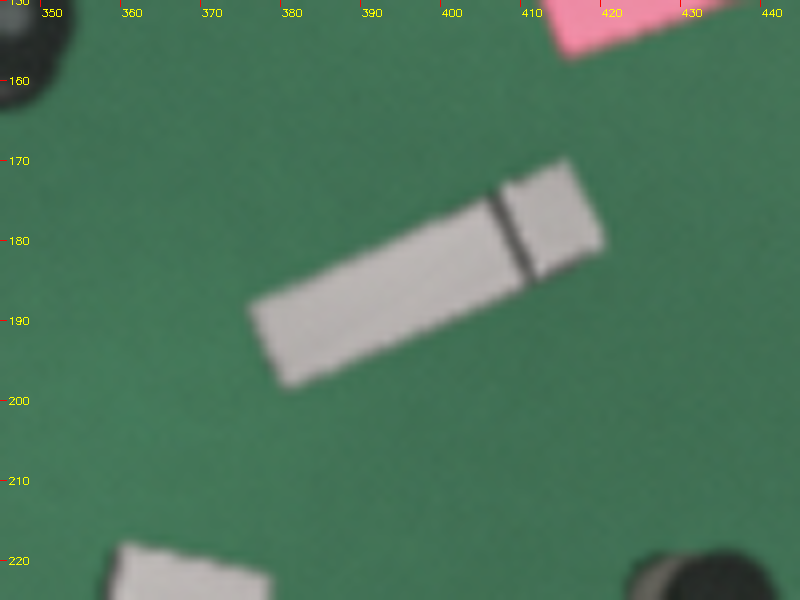

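View pics/tf.png

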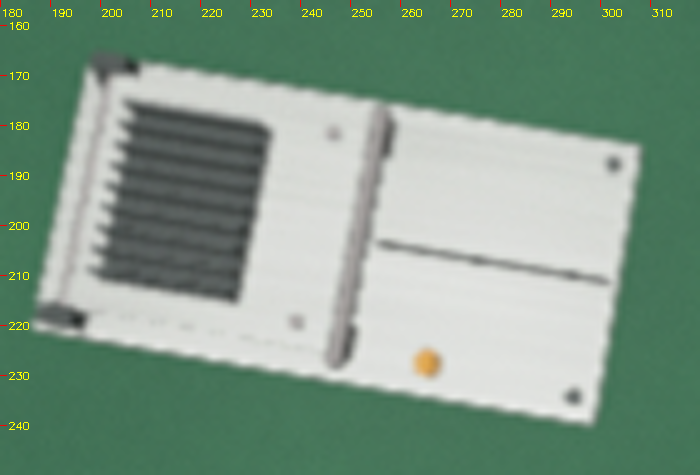

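View pics/sw.png

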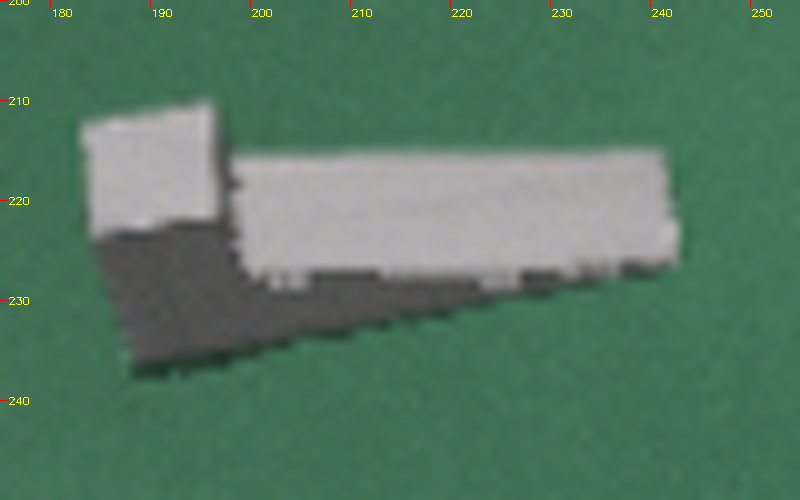

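View pics/sf.png

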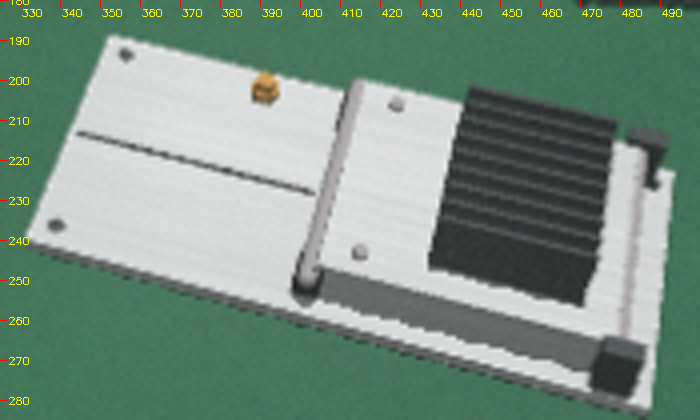

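```bash
cat > fit.py <<'E'
from h import *
from scipy.optimize import least_squares
def fit(obs,x0,z0=0):
    # obs: list of (im,[(P3 mm),(u,v)])
    def tr(x,P):
        c,s=np.cos(x[2]),np.sin(x[2]); P=np.array(P)/1000.
        return np.c_[x[0]+c*P[:,0]-s*P[:,1],x[1]+s*P[:,0]+c*P[:,1],P[:,2]+z0]
    f=lambda x: np.concatenate([(proj(im,tr(x,P))-(np.array(u)-.5)).ravel() for im,P,u in obs])
    r=least_squares(f,x0,loss="soft_l1",x_scale=[.01,.01,.05]); return r.x, f(r.x).reshape(-1,2).round(1)
E
python3 - <<'E'
from fit import *
t=get_image("top"); s=get_image("scene")
FT=([(-180,-90,10),(-180,90,10),(-25,0,10),(-175,0,10),(180,90,10)],[(308,184),(298.8,240),(255.6,203.4),(301.6,211.4),(187,220.6)])
FS=([(-180,90,10),(-180,-90,10),(-175,0,10),(-25,0,10),(180,90,10)],[(352.5,189),(332,239.5),(344.5,213.25),(403.25,228.25),(493.75,223)])
WT=([(65,18,3),(65,-18,3),(-65,-18,48),(-65,18,48),(-35,-18,48),(-35,18,48)],[(380.5,198.5),(376.1,188.4),(415.75,170),(420.5,180.75),(408.75,173),(412,185.4)])
WS=([(65,18,3),(65,-18,3),(-65,18,48),(-35,18,48),(-65,-18,48),(-35,-18,48),(-65,-18,0)],[(241.2,215.2),(242.8,226.2),(183.3,212.4),(196.1,210.2),(184.3,223.8),(197,221.8),(188.5,237.5)])
for nm,A,B,x0 in (("fix",FT,FS,(.5,.2,1.5)),("wedge",WT,WS,(.5,-.25,1.9))):
    for l,o in (("both",[(t,*A),(s,*B)]),("top",[(t,*A)]),("scene",[(s,*B)])):
        x,r=fit(o,x0); print(nm,l,x.round(4),np.degrees(x[2]).round(2),r.tolist() if l=="both" else "")
print("pinch",pinch_z, "nearby", ray(t,[(345,153),(369,226),(433,226),(434,144)],.03).round(3).tolist())
E
```

```text
fix both [0.5194 0.2051 1.3979] 80.09 [[0.5, 0.3], [0.2, -0.1], [0.1, 0.4], [0.7, 0.2], [-0.1, 0.3], [0.3, -0.2], [-0.4, 0.5], [0.2, 0.3], [0.6, 0.5], [0.2, 0.1]]
fix top [0.5202 0.206  1.397 ] 80.04 
fix scene [0.5186 0.2046 1.398 ] 80.1 
wedge both [ 0.5723 -0.275   1.9636] 112.51 [[0.8, -0.0], [0.6, -0.1], [0.7, 0.1], [0.7, -0.3], [-0.8, 0.7], [0.7, -1.3], [0.3, 0.3], [0.3, 0.1], [0.4, 0.2], [0.6, 0.2], [-0.2, 0.2], [0.4, -0.1], [0.1, -0.6]]
wedge top [ 0.572  -0.2732  1.9544] 111.98 
wedge scene [ 0.5721 -0.2758  1.972 ] 112.99 
pinch -0.0188 nearby [[0.673, -0.107, 0.03], [0.439, -0.177, 0.03], [0.437, -0.379, 0.03], [0.703, -0.397, 0.03]]
```

Run:
```python
from h import *
t=get_image("top"); s=get_image("scene")
print("stack lower front corners z=0.1..", ray(t,[(137,185),(130,308),(105,204),(95,288)],[.12,.12,.22,.22]).round(3).tolist())
print("scene: bottom-left front", ray(s,[(553,152),(590,258)],0.0).round(3).tolist())
# box heights: same corner seen in both: match the upper box front corners
print(ray(s,[(592,120),(632,205)],[.12,.12]).round(3).tolist())
print(ray(t,[(175,290)],.03).round(3).tolist(), ray(t,[(40,340)],.25).round(3))
```

```text
stack lower front corners z=0.1.. [[0.556, 0.514, 0.12], [0.204, 0.517, 0.12], [0.486, 0.553, 0.22], [0.267, 0.567, 0.22]]
scene: bottom-left front [[0.151, 0.598, 0.0], [0.527, 0.608, 0.0]]
[[0.153, 0.651, 0.12], [0.462, 0.658, 0.12]]
[[0.247, 0.42, 0.03]] [[0.138 0.688 0.25 ]]
```

```bash
python3 -m crank '[1,0,0,0.03,0,0,0, 1,0,0,0.06,0,0,0, 1,0,-0.02,0.09,0,0,0, 1,0.01,-0.05,0.1,0,0,0, 1,0.03,-0.08,0.1,0,0,-0.05, 1,0.05,-0.11,0.1,0,0,-0.1, 1,0.07,-0.15,0.1,0,0,-0.15, 1,0.09,-0.18,0.1,0,0,-0.2, 1,0.11,-0.21,0.1,0,0,-0.25, 1,0.13,-0.24,0.1,0,0,-0.3, 1,0.15,-0.27,0.1,0,0,-0.35, 1,0.17,-0.3,0.1,0,0,-0.4, 1,0.19,-0.33,0.1,0,0,-0.45, 1,0.22,-0.36,0.1,0,0,-0.5, 1,0.24,-0.39,0.1,0,0,-0.55, 1,0.26,-0.42,0.1,0,0,-0.6, 1,0.28,-0.45,0.1,0,0,-0.65, 1,0.3,-0.48,0.1,0,0,-0.7, 1,0.32,-0.51,0.1,0,0,-0.75, 1,0.34,-0.54,0.1,0,0,-0.8]' 40; python3 -c "
from rig import *; print(state()['joint_pos'])"
```

```text
clock: 2.12
tcp_pos: [0.4925, 0.1159, 0.3058]
tool_rot: [1.546, 2.735, 0.001]
contact_force: [0.6, 0.7, -1.5]
gripper_width: 0.997
[-0.92499482  0.05118602  0.59939316  1.87519476 -0.03121177  1.22359875
  0.22589733]
```

```bash
python3 -m crank '[1,0.01,-0.04,0,0,0,-0.02, 1,0.02,-0.08,0,0,0,-0.04, 1,0.03,-0.12,-0.01,0,0,-0.06, 1,0.04,-0.16,-0.02,0,0,-0.08, 1,0.05,-0.2,-0.04,0,0,-0.1, 1,0.06,-0.24,-0.05,0,0,-0.12, 1,0.07,-0.28,-0.06,0,0,-0.13, 1,0.08,-0.32,-0.07,0,0,-0.14, 1,0.09,-0.36,-0.08,0,0,-0.148, 1,0.095,-0.4,-0.1,0,0,-0.148, 1,0.0985,-0.437,-0.12,0,0,-0.148, 1,0.0985,-0.437,-0.14,0,0,-0.148, 1,0.0985,-0.437,-0.15,0,0,-0.148, 1,0.0985,-0.437,-0.15,0,0,-0.148]'
python3 - <<'E'
from h import *
w=get_image("wrist"); cv2.imwrite("pics/w1.png",w["color"][:,:,::-1])
s=state(); print(s['tcp_pos'],s['joint_pos'].round(2)); R=cv2.Rodrigues(s['tool_rot'])[0]; print(R.round(3), np.degrees(np.arctan2(R[1,1],R[0,1])))
print(w["world_from_camera"].round(3))
E
```

```text
clock: 3.28
tcp_pos: [0.5895, -0.321, 0.1531]
tool_rot: [-1.744, -2.608, 0.001]
contact_force: [-0.4, 0.8, 1.0]
gripper_width: 0.999
[ 0.59052334 -0.3203836   0.15495825] [-0.11  0.57  0.73  1.69 -0.43  1.05  1.16]
[[-0.383  0.924 -0.001]
 [ 0.924  0.383  0.001]
 [ 0.002 -0.001 -1.   ]] 22.54344681229717
[[ 0.924  0.368  0.099  0.561]
 [ 0.381 -0.891 -0.245 -0.25 ]
 [-0.002  0.265 -0.964  0.333]
 [ 0.     0.     0.     1.   ]]
```

View pics/w1.png

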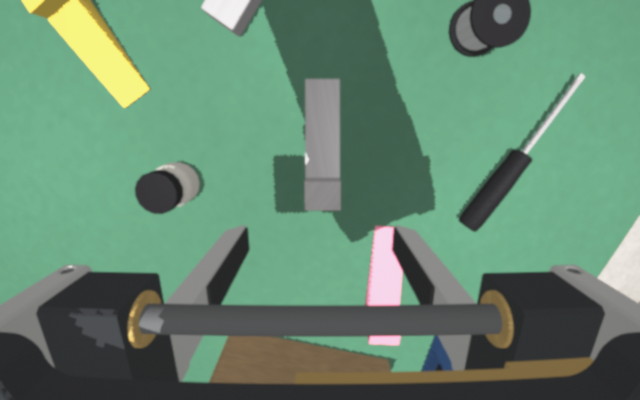

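Run:
```python
from h import *
w=get_image("wrist"); crop(w,270,65,110,160,5,"w1c.png")
```

```text
(no output)
```

View pics/w1c.png

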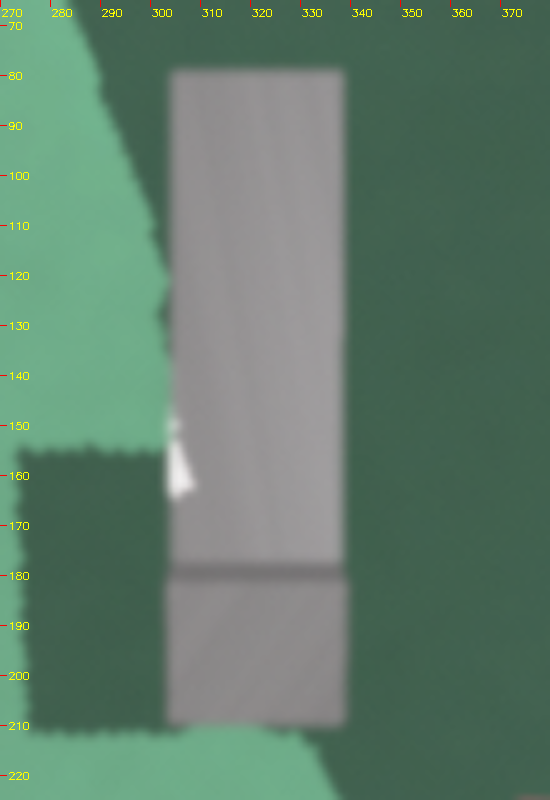

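Run:
```python
from fit import *
w=get_image("wrist"); s=state()
x,r=fit([(w,[(65,18,3),(65,-18,3),(-35,18,48),(-35,-18,48),(-65,18,48),(-65,-18,48)],[(304,79),(338.8,79),(303.2,181),(339.6,181),(303.2,210),(339,210)])],(.572,-.275,1.96))
h=x[:2]-.05*np.array([np.cos(x[2]),np.sin(x[2])]); print(x,np.degrees(x[2]),r.tolist(),"heel",h,"shift",h-s['tcp_pos'][:2],s['tcp_pos'])
```

```text
[ 0.57324177 -0.27392525  1.96204339] 112.41680550443492 [[0.3, 0.1], [-0.3, 0.2], [-0.1, -0.1], [-0.1, -0.0], [0.3, -0.2], [-0.1, -0.1]] heel [ 0.59230885 -0.32014696] shift [ 0.00048931 -0.00011281] [ 0.59181954 -0.32003415  0.15698855]
```

```bash
python3 -m crank '[0.4,0,0,-0.03,0,0,0, 0.4,0,0,-0.06,0,0,0, 0.4,0,0,-0.09,0,0,0, 0.4,0,0,-0.11,0,0,0, 0.4,0,0,-0.125,0,0,0, 0.4,0,0,-0.135,0,0,0, 0.4,0,0,-0.143,0,0,0, 0.4,0,0,-0.143,0,0,0, 0.4,0,0,-0.143,0,0,0]'
python3 - <<'E'
from h import *
w=get_image("wrist"); cv2.imwrite("pics/w2.png",w["color"][:,:,::-1]); s=state(); print(s['tcp_pos'],s['gripper_width'],s['contact_force'])
E
```

```text
clock: 4.18
tcp_pos: [0.5923, -0.3202, 0.0148]
tool_rot: [1.741, 2.613, 0.003]
contact_force: [0.1, 0.1, 0.4]
gripper_width: 0.701
[ 0.59244955 -0.32034421  0.01514664] 0.702793728887767 [0.32212196 0.05868236 1.37399688]
```

View pics/w2.png

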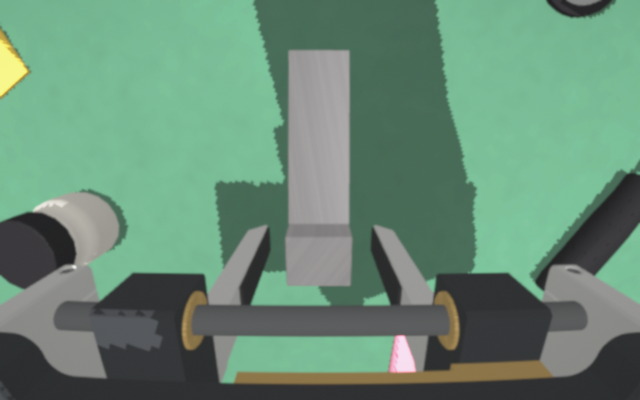

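The picture shows the open jaws straddling the heel at (319,255). The nose is up at row 50 and nothing is in the way, so I close the gripper.

```bash
python3 -m crank '[-1,0,0,0,0,0,0, -1,0,0,0,0,0,0, -1,0,0,0,0,0,0, -1,0,0,0,0,0,0, -1,0,0,0,0,0,0, -1,0,0,0,0,0,0, -1,0,0,0,0,0,0, -1,0,0,0,0,0,0]' 55
python3 -m crank '[-1,0,0,0.02,0,0,0, -1,0,0,0.05,0,0,0, -1,0,0,0.09,0,0,0, -1,0,0,0.12,0,0,0, -1,0,0,0.14,0,0,0, -1,0,0,0.14,0,0,0]'
python3 - <<'E'
from h import *
w=get_image("wrist"); cv2.imwrite("pics/w3.png",w["color"][:,:,::-1]); s=state(); print(s['tcp_pos'],s['tool_rot'],s['gripper_width'],s['contact_force'],s['ft_torque'])
E
```

```text
clock: 4.9
tcp_pos: [0.5924, -0.3205, 0.0153]
tool_rot: [1.741, 2.612, 0.003]
contact_force: [-1.8, 0.7, 5.7]
gripper_width: 0.38
clock: 5.4
tcp_pos: [0.594, -0.3216, 0.1596]
tool_rot: [1.738, 2.607, 0.005]
contact_force: [0.6, -1.2, -3.4]
gripper_width: 0.381
[ 0.59328797 -0.3208201   0.15705763] [1.73907909 2.60962247 0.00465042] 0.377529776834194 [-0.06680787  0.73558509 -3.38473665] [-0.11829892  0.03637129 -0.02771628]
```

View pics/w3.png

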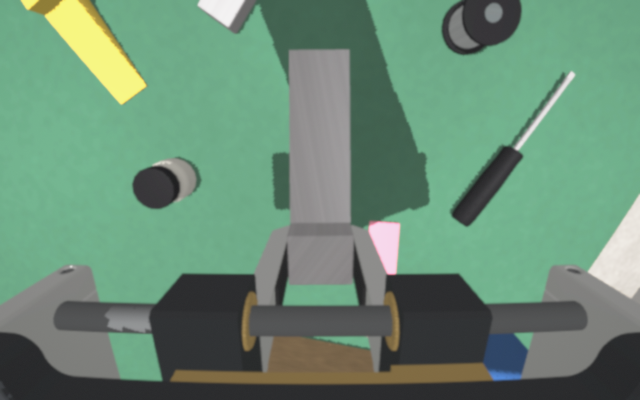

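```bash
python3 -m crank '[-1,-0.008,0.02,0,0,0,-0.04, -1,-0.016,0.05,0,0,0,-0.08, -1,-0.024,0.08,0,0,0,-0.13, -1,-0.032,0.11,0,0,0,-0.18, -1,-0.04,0.14,0,0,0,-0.23, -1,-0.048,0.17,0,0,0,-0.28, -1,-0.056,0.2,0,0,0,-0.33, -1,-0.064,0.23,0,0,0,-0.38, -1,-0.072,0.26,0,0,0,-0.43, -1,-0.08,0.29,0,0,0,-0.47, -1,-0.088,0.32,0,0,0,-0.51, -1,-0.095,0.345,0,0,0,-0.54, -1,-0.101,0.365,-0.02,0,0,-0.564, -1,-0.101,0.37,-0.04,0,0,-0.564, -1,-0.101,0.37,-0.06,0,0,-0.564, -1,-0.101,0.37,-0.07,0,0,-0.564, -1,-0.101,0.37,-0.07,0,0,-0.564]'
python3 - <<'E'
from h import *
w=get_image("wrist"); cv2.imwrite("pics/w4.png",w["color"][:,:,::-1]); s=state(); print(s['tcp_pos'],s['tool_rot'],s['gripper_width'],s['contact_force'],s['joint_pos'].round(2))
crop(get_image("scene"),310,120,190,140,4,"s4.png")
E
```

```text
clock: 6.87
tcp_pos: [0.4904, 0.0486, 0.0847]
tool_rot: [2.397, 2.023, -0.005]
contact_force: [0.2, -0.1, -3.4]
gripper_width: 0.384
[0.49135985 0.04827399 0.08610209] [ 2.3973715   2.02106761 -0.00257095] 0.3807165857559658 [ 0.46198504 -0.8244487  -2.30120451] [-0.96  0.41  0.89  2.15 -0.45  0.77  0.06]
```

View pics/w4.png

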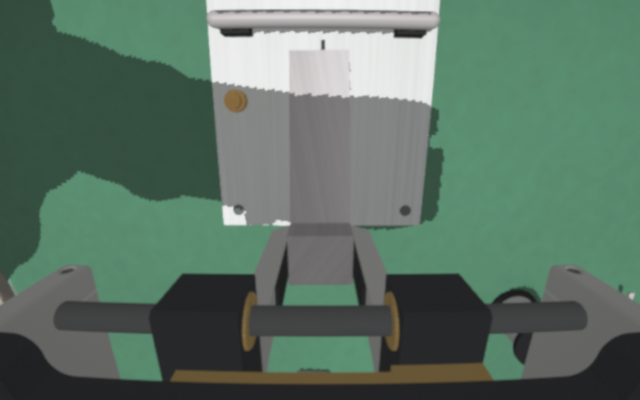

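View pics/s4.png

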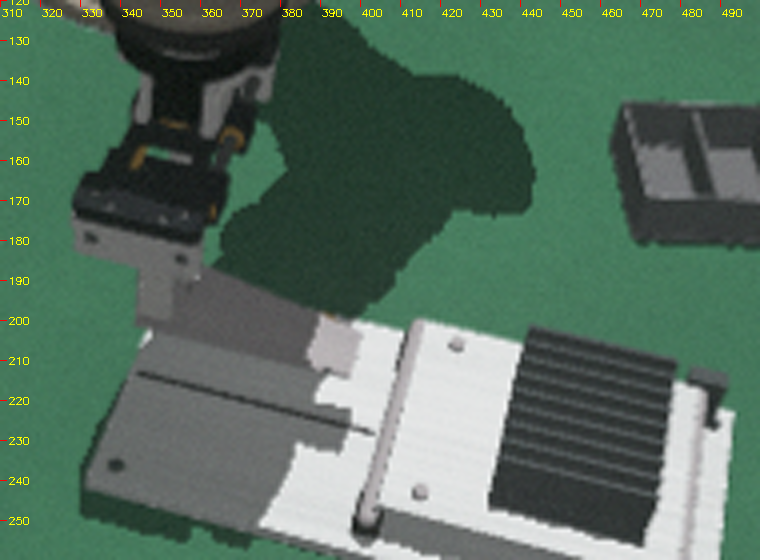

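Run:
```python
from h import *
w=get_image("wrist"); crop(w,195,0,260,70,3,"w4a.png",20); crop(w,200,190,240,50,3,"w4b.png",20)
a=cv2.imread("pics/w4a.png");b=cv2.imread("pics/w4b.png"); b=cv2.copyMakeBorder(b,0,0,0,a.shape[1]-b.shape[1],0); cv2.imwrite("pics/w4ab.png",np.vstack([a,b]))
```

```text
(no output)
```

View pics/w4ab.png

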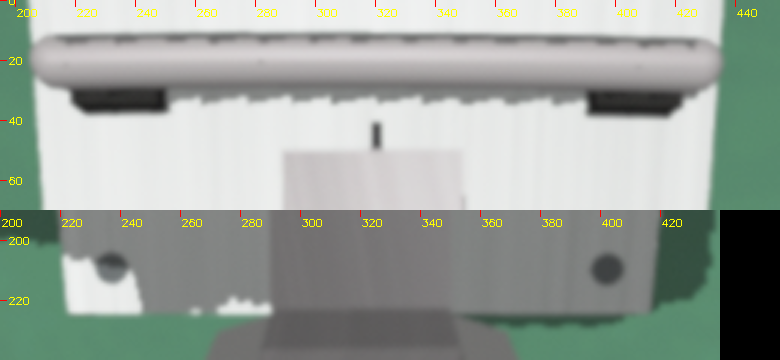

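Run:
```python
from fit import *
w=get_image("wrist"); s=state()
x,r=fit([(w,[(-25,0,10),(-15,84,28),(-15,-84,28),(-180,90,10),(-180,-90,10)],[(320.7,40.7),(205,19.3),(435.7,20),(222.3,224.3),(417.3,224.3)])],(.5194,.2051,1.398))
print("fix",x,np.degrees(x[2]),r.tolist())
R=cv2.Rodrigues(s['tool_rot'])[0]; z0=s['tcp_pos'][2]-.0153
wx,r=fit([(w,[(65,18,3),(65,-18,3),(-35,18,48),(-35,-18,48),(-65,18,48),(-65,-18,48)],[(289.3,50),(349.3,50),(287.3,224),(353,224),(288,284),(352,284)])],(.505,.097,1.398),z0)
print("wedge",wx,np.degrees(wx[2]),r.tolist()); print("tool y",np.degrees(np.arctan2(R[1,1],R[0,1])),"tool z",R[:,2].round(4), s['tcp_pos'])
h=wx[:2]-.05*np.array([np.cos(wx[2]),np.sin(wx[2])]);print("heel",h)
for f in (x,np.array([.5194,.2051,1.3979])):
  e=np.array([np.cos(f[2]),np.sin(f[2])]);n=np.array([-e[1],e[0]])
  print("wedge in fixture",(wx[:2]-f[:2])@e,(wx[:2]-f[:2])@n,np.degrees(wx[2]-f[2]))
```

```text
fix [0.52065901 0.20675334 1.3973053 ] 80.0596963708815 [[-0.2, -1.1], [0.6, 0.6], [-0.5, 0.9], [0.3, -0.5], [-0.2, -0.5]]
wedge [0.50111506 0.09962878 1.40107149] 80.27548330478194 [[-0.3, -2.7], [0.4, -2.7], [-1.3, 10.4], [0.9, 10.2], [-0.1, 0.2], [0.2, -0.1]]
tool y -9.727881637740683 tool z [ 0.0058 -0.0037 -1.    ] [0.49278682 0.04872259 0.08776674]
heel [0.4926695  0.05034722]
wedge in fixture -0.10889013950803345 0.0007585086562115528 0.21578693390044731
wedge in fixture -0.1070443807316366 -0.0001325422292139687 0.18171312344416554
```

```bash
python3 -m crank '[-1,0,0,-0.015,0,0,-0.002, -1,0,0,-0.03,0,0,-0.003, -1,0,0,-0.042,0,0,-0.003, -1,0,0,-0.05,0,0,-0.003, -1,0,0,-0.055,0,0,-0.003, -1,0,0,-0.058,0,0,-0.003, -1,0,0,-0.058,0,0,-0.003, -1,0,0,-0.058,0,0,-0.003]'
python3 - <<'E'
from h import *
for i in range(3):
  s=state(); print(s['tcp_pos'],s['contact_force'],s['ft_torque'],cv2.Rodrigues(s['tool_rot'])[0][:,2].round(4)); get_image("top")
crop(get_image("scene"),320,150,110,100,6,"s5.png")
E
```

```text
clock: 7.73
tcp_pos: [0.493, 0.0486, 0.0301]
tool_rot: [2.4, 2.017, 0.004]
contact_force: [-0.7, 0.2, -3.3]
gripper_width: 0.38
[0.49301346 0.04859655 0.03006836] [-0.71397404  0.17868359 -3.34713126] [-0.09573292  0.03584569  0.0024315 ] [ 0.0061 -0.0037 -1.    ]
[0.49311156 0.04869208 0.03017204] [-0.13693594  0.75435786 -2.52575113] [-0.12160087  0.09839837 -0.05522288] [ 0.0064 -0.0036 -1.    ]
[0.4931208  0.04876491 0.0302022 ] [ 0.35421329 -0.36016206 -2.19694882] [-0.13926096  0.15543613  0.02811006] [ 0.0064 -0.0035 -1.    ]
```

View pics/s5.png

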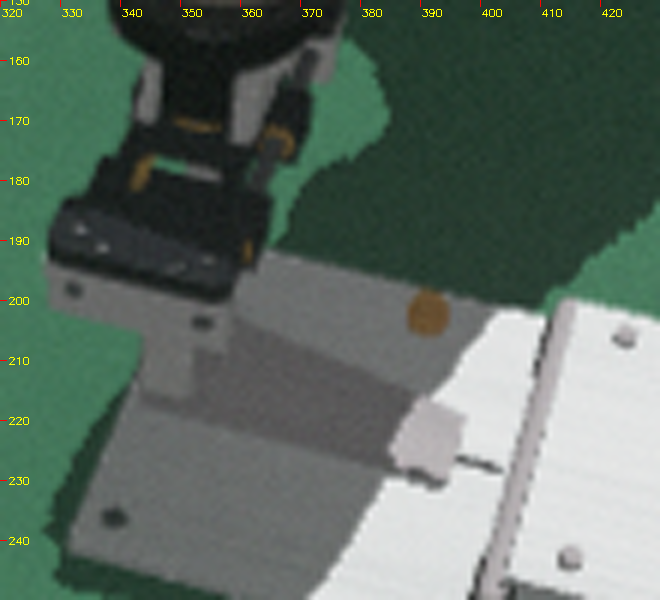

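Run:
```python
from h import *
R0=cv2.Rodrigues(np.array([1.741,2.612,.003]))[0]; s=state(); R1=cv2.Rodrigues(s['tool_rot'])[0]
print(R0[:,2],R1[:,2])
# desired: tilt in tool frame same => R1des = Rz(d) R0
d=np.arctan2(R1[1,1],R1[0,1])-np.arctan2(R0[1,1],R0[0,1]); Rd=cv2.Rodrigues(np.array([0,0,d]))[0]@R0
print("correction rotvec world",cv2.Rodrigues(Rd@R1.T)[0].ravel(), np.degrees(d), np.degrees(np.arctan2(R1[1,1],R1[0,1])))
```

```text
[ 3.17597143e-03  1.80175556e-04 -9.99994940e-01] [ 0.0064285  -0.00344646 -0.9999734 ]
correction rotvec world [1.89051224e-03 3.65399030e-03 6.12515736e-06] -32.530111862694 -9.900031438128561
```

```bash
python3 -m crank '[-1,0,0,-0.001,0.002,0.004,0, -1,0,0,-0.002,0.002,0.004,0, -1,0,0,-0.003,0.002,0.004,0, -1,0,0,-0.004,0.002,0.004,0, -1,0,0,-0.005,0.002,0.004,0, -1,0,0,-0.005,0.002,0.004,0, -1,0,0,-0.005,0.002,0.004,0]'
python3 - <<'E'
from h import *
s=state(); print(s['tcp_pos'],s['contact_force'],s['ft_torque'],cv2.Rodrigues(s['tool_rot'])[0][:,2].round(4))
E
```

```text
clock: 8.52
tcp_pos: [0.493, 0.0488, 0.0253]
tool_rot: [2.403, 2.02, 0.002]
contact_force: [-2.1, 0.6, 5.5]
gripper_width: 0.382
[0.49302104 0.04883236 0.02526362] [-2.11862544  0.64526001  5.51781084] [-0.11297655  0.711891   -0.03390411] [ 0.0022 -0.0011 -1.    ]
```

Run:
```python
from h import *
w=get_image("wrist"); crop(w,195,0,260,200,3,"w6.png",20)
crop(get_image("scene"),320,150,110,100,6,"s6.png")
```

```text
(no output)
```

View pics/w6.png

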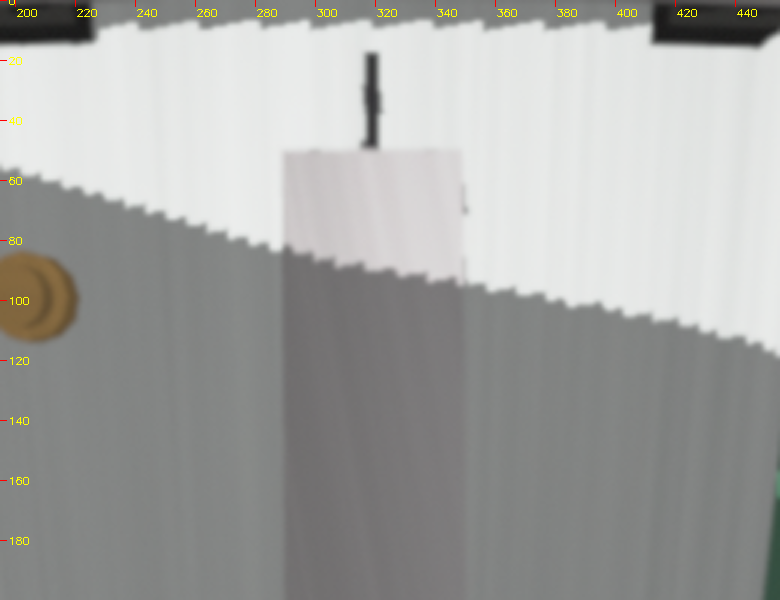

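View pics/s6.png

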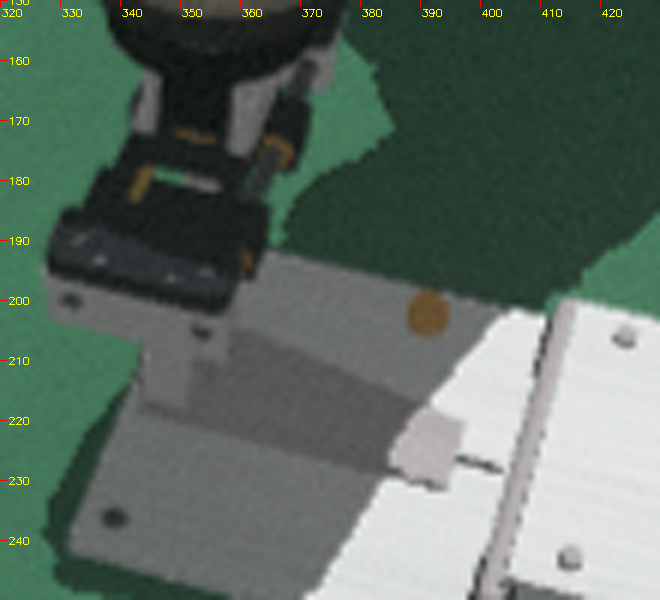

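The nose centre (319.3) sits on the index line (318.7), and the line runs vertically in the picture, so the wedge is aligned to about 0.4 mm and lies flat. Its nose is about 18 mm short of the line's end. Now the slide.

```bash
python3 -m crank '[-1,0.0003,0.002,0,0,0,0, -1,0.001,0.006,0,0,0,0, -1,0.0018,0.01,0,0,0,0, -1,0.0025,0.014,0,0,0,0, -1,0.0032,0.018,0,0,0,0, -1,0.0039,0.022,0,0,0,0, -1,0.0046,0.026,0,0,0,0, -1,0.0053,0.03,0,0,0,0, -1,0.006,0.034,0,0,0,0, -1,0.0067,0.038,0,0,0,0, -1,0.0074,0.042,0,0,0,0, -1,0.0081,0.046,0,0,0,0, -1,0.0088,0.05,0,0,0,0, -1,0.0095,0.054,0,0,0,0, -1,0.01,0.057,0,0,0,0, -1,0.01,0.057,0,0,0,0, -1,0.01,0.057,0,0,0,0]'
python3 - <<'E'
from h import *
s=state(); print(s['tcp_pos'],s['contact_force'],s['ft_torque'],cv2.Rodrigues(s['tool_rot'])[0][:,2].round(4))
w=get_image("wrist"); cv2.imwrite("pics/w7.png",w["color"][:,:,::-1])
crop(get_image("scene"),340,170,130,95,6,"s7.png")
E
```

```text
clock: 10.03
tcp_pos: [0.5032, 0.1067, 0.0253]
tool_rot: [2.403, 2.021, 0.002]
contact_force: [-0.6, 2.0, 1.4]
gripper_width: 0.383
[0.50320697 0.1066792  0.02528462] [-0.56332836  1.98266004  1.40640263] [0.35500257 0.04657685 0.05008371] [ 2.5e-03 -5.0e-04 -1.0e+00]
```

View pics/w7.png

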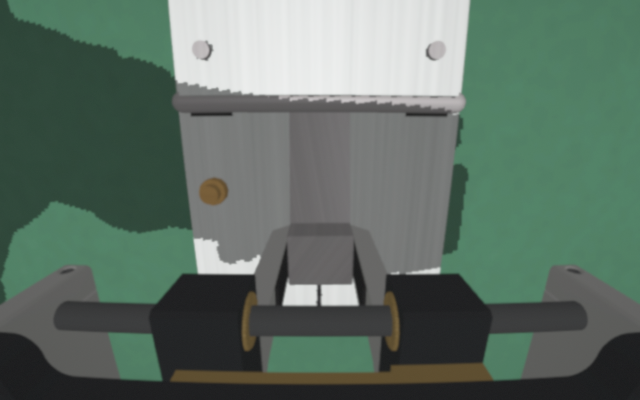

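View pics/s7.png

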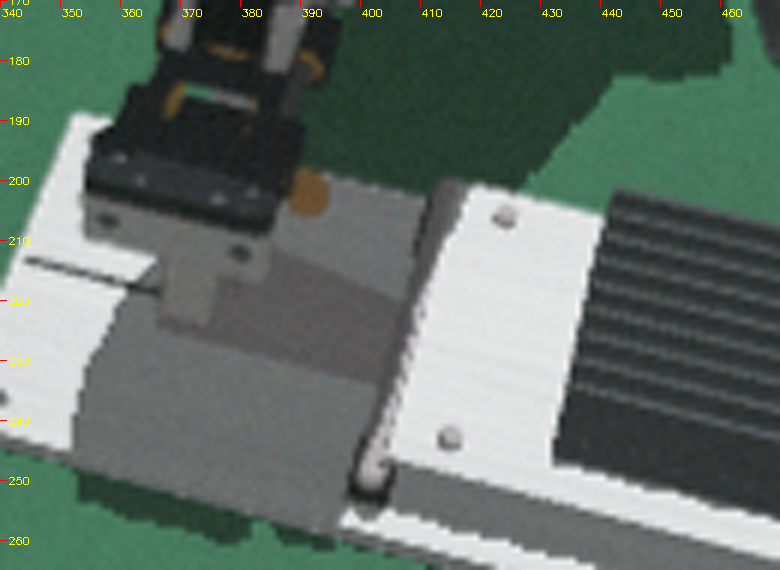

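Run:
```python
from h import *
w=get_image("wrist"); crop(w,260,80,120,140+20,5,"w7c.png")
```

```text
(no output)
```

View pics/w7c.png

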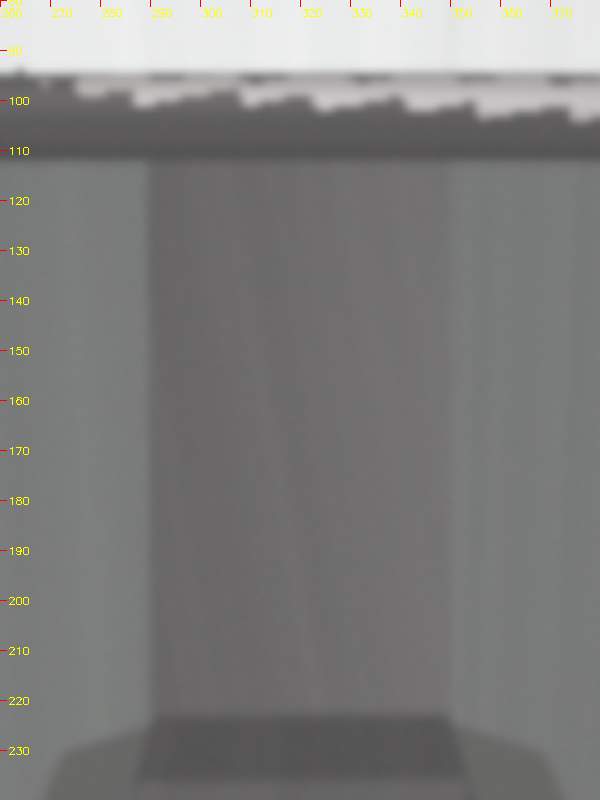

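```bash
cat > dist.py <<'E'
from h import *
e=np.array([np.cos(1.3979),np.sin(1.3979)])
def dist(w,rb,rr,rh,rise=0,u=319.5):
    W=np.array(w["world_from_camera"])
    ramp=ray(w,[(u,rr-.5)],.038)[0,:2]@e; heel=ray(w,[(u,rh-.5)],.058)[0,:2]@e
    c=W[:2,3]@e; zc=W[2,3]
    from scipy.optimize import brentq
    def f(xb):
        p=ray(w,[(u,rb-.5)],.028)[0]; d=np.array([p[:2]@e-c,.028-zc]); d/=np.linalg.norm(d)
        q=np.array([xb-c,.028+rise-zc]); return d[0]*q[1]-d[1]*q[0]-.006
    g=ray(w,[(u,rb-.5)],.028)[0,:2]@e
    xb=brentq(f,g-.03,g+.03)
    print("ramp end",ramp,"heel front",heel,"bar",xb,"bar-heel",xb-ramp,xb-heel)
E
python3 - <<'E'
from dist import *
dist(get_image("wrist"),111.6,223,236)
f=np.array([.5198,.2059]); print("bar from fits", f@e-.015)
s=state(); print(s['tcp_pos'][:2]@e+.015, s['contact_force'])
E
```

```text
ramp end 0.2069470611873651 heel front 0.20704698239386765 bar 0.27704312453629754 bar-heel 0.07009606334893242 0.06999614214242988
bar from fits 0.27725458245821705
0.20624168691994893 [1.30616103 1.32590547 1.73756817]
```

```bash
python3 -m crank '[-1,0.0003,0.002,0,0,0,0, -1,0.0007,0.004,0,0,0,0, -1,0.001,0.006,0,0,0,0, -1,0.0014,0.008,0,0,0,0, -1,0.0017,0.01,0,0,0,0, -1,0.0021,0.012,0,0,0,0, -1,0.0024,0.014,0,0,0,0, -1,0.0028,0.016,0,0,0,0, -1,0.0031,0.018,0,0,0,0, -1,0.0035,0.02,0,0,0,0, -1,0.0037,0.021,0,0,0,0, -1,0.0037,0.021,0,0,0,0, -1,0.0037,0.021,0,0,0,0]'
python3 - <<'E'
from h import *
s=state(); print(s['tcp_pos'],s['contact_force'],s['ft_torque'],cv2.Rodrigues(s['tool_rot'])[0][:,2].round(4))
w=get_image("wrist"); crop(w,260,80,120,160,5,"w8c.png")
crop(get_image("scene"),360,170,130,95,6,"s8.png")
E
```

```text
clock: 11.32
tcp_pos: [0.5066, 0.1258, 0.0253]
tool_rot: [2.404, 2.018, 0.0]
contact_force: [-2.1, -10.1, 6.1]
gripper_width: 0.38
[0.50662856 0.12578261 0.0252657 ] [ -2.0560443  -10.10862893   6.14099286] [-2.31638127  0.56392328  0.02217501] [ 0.0021 -0.0022 -1.    ]
```

View pics/w8c.png

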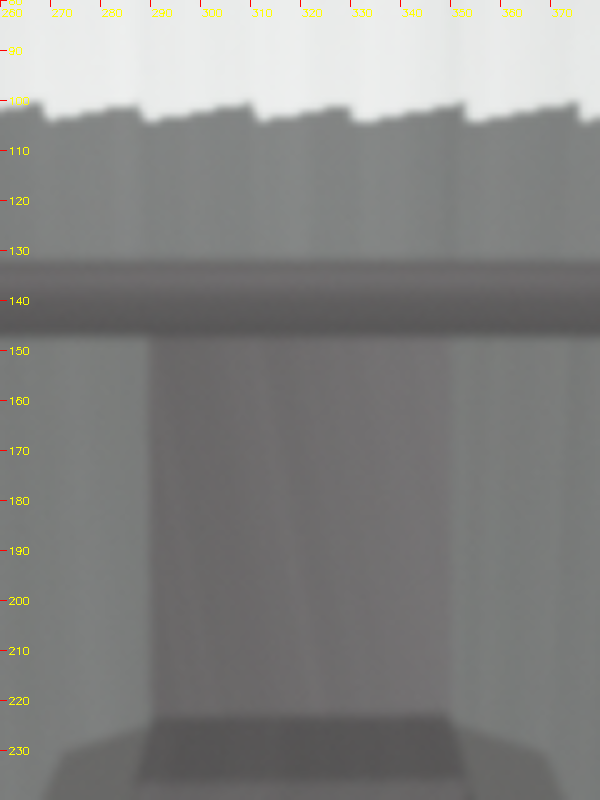

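View pics/s8.png

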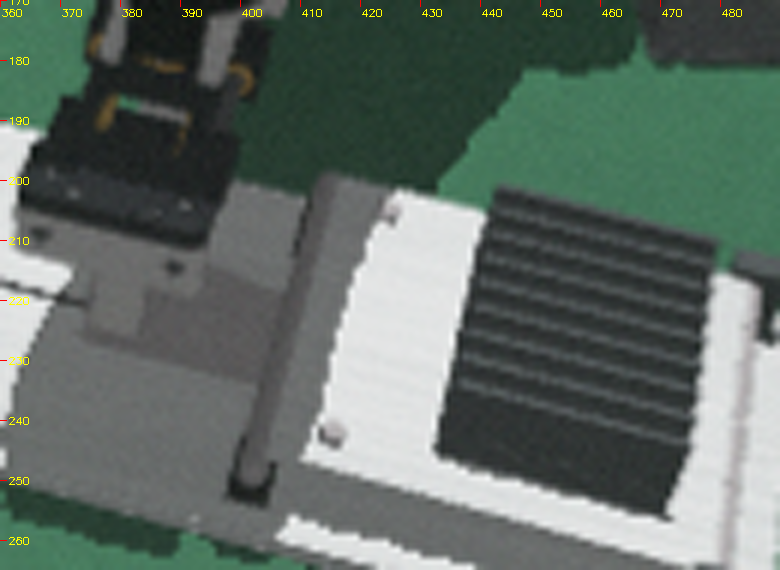

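Run:
```python
from dist import *
dist(get_image("wrist"),147,223,236,.0037)
s=state(); print(s['tcp_pos'],s['tcp_pos'][:2]@e+.015, s['contact_force'])
```

```text
ramp end 0.2266945054100656 heel front 0.22682893360652379 bar 0.27699847040729203 bar-heel 0.05030396499722642 0.050169536800768244
[0.50661136 0.12583366 0.02526346] 0.2261130560944019 [ -0.78209915 -11.28925168   7.39872564]
```

```bash
python3 -m crank '[-1,0.0004,0.002,0,0,0,0, -1,0.0006,0.0035,0,0,0,0, -1,0.0008,0.0045,0,0,0,0, -1,0.001,0.0055,0,0,0,0, -1,0.0011,0.0065,0,0,0,0, -1,0.0011,0.0065,0,0,0,0, -1,0.0011,0.0065,0,0,0,0]'
python3 - <<'E'
from h import *
s=state(); print(s['tcp_pos'],s['contact_force'],s['ft_torque'],cv2.Rodrigues(s['tool_rot'])[0][:,2].round(4))
w=get_image("wrist"); crop(w,260,80,120,160,5,"w9c.png")
cv2.imwrite("pics/w9.png",w["color"][:,:,::-1])
crop(get_image("scene"),360,170,130,95,6,"s9.png")
E
```

```text
clock: 12.05
tcp_pos: [0.5076, 0.1308, 0.0253]
tool_rot: [2.404, 2.016, -0.002]
contact_force: [-1.0, -10.8, 6.9]
gripper_width: 0.377
[0.50756893 0.13077081 0.02527131] [ -0.97594854 -10.7575407    6.90154075] [-2.20254885  0.53129947 -0.02967695] [ 0.0018 -0.0037 -1.    ]
```

View pics/w9c.png

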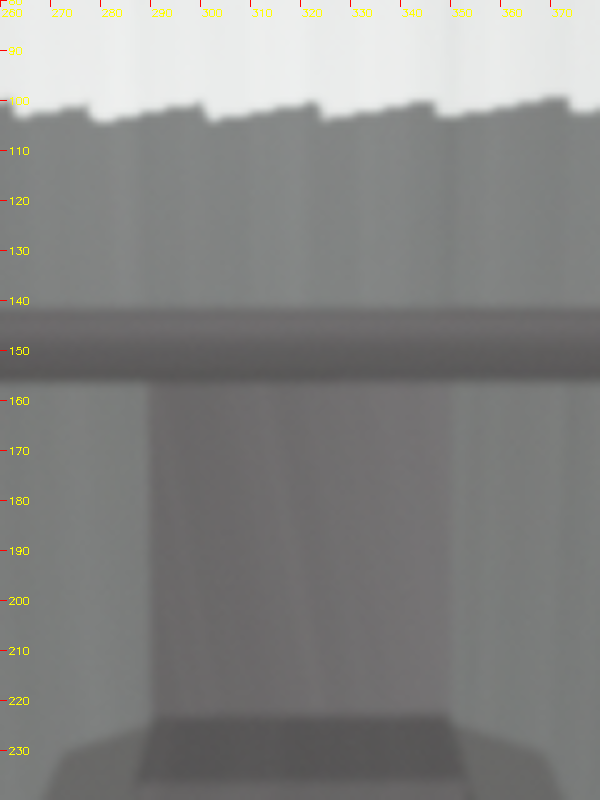

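View pics/s9.png

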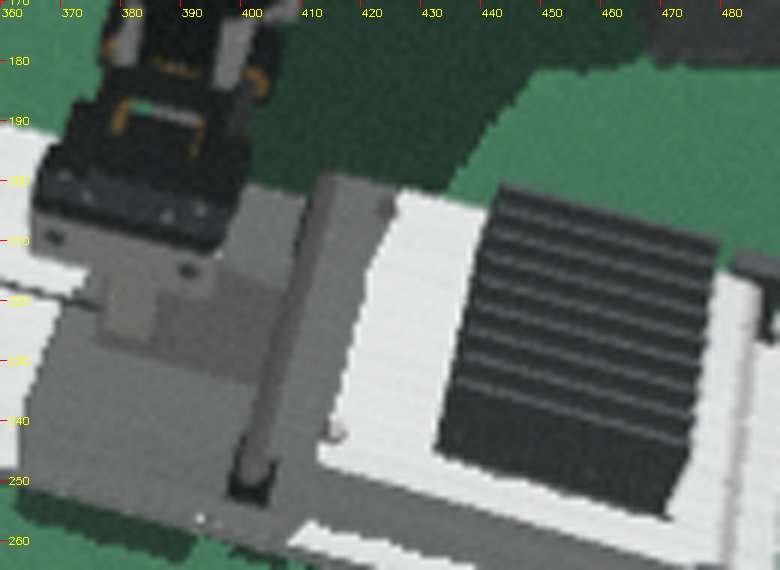

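View pics/w9.png

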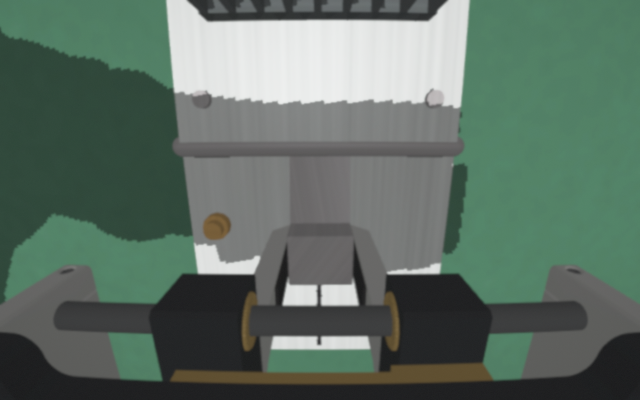

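Run:
```python
from dist import *
dist(get_image("wrist"),156,223,236,.0049)
s=state(); print(s['clock'],s['tcp_pos'],s['tcp_pos'][:2]@e+.015, s['contact_force'])
s=get_image("scene"); t=get_image("top")
# direct rise check by bar ends (project for rise 0/5)
f=np.array([.5194,.2051]);n=np.array([-e[1],e[0]])
for y in (-.084,.084):
  for z in (0,.005): print(y,z,[proj(im,[*(f-.015*e+y*n),.028+z]).round(1).tolist() for im in (s,t)])
crop(s,380,225,50,40,14,"s10.png",5)
```

```text
ramp end 0.23178404482296405 heel front 0.23194986022346417 bar 0.27706636478194774 bar-heel 0.045282319958983686 0.04511650455848357
12.2 [0.5075571  0.13076559 0.0252753 ] 0.23113415873931986 [ -1.53110683 -11.20181793   6.07082595]
-0.084 0 [[[401.2, 251.4]], [[256.3, 176.0]]]
-0.084 0.005 [[[401.5, 250.1]], [[256.1, 175.7]]]
0.084 0 [[[415.1, 200.2]], [[246.3, 228.4]]]
0.084 0.005 [[[415.4, 198.9]], [[246.0, 228.3]]]
```

View pics/s10.png

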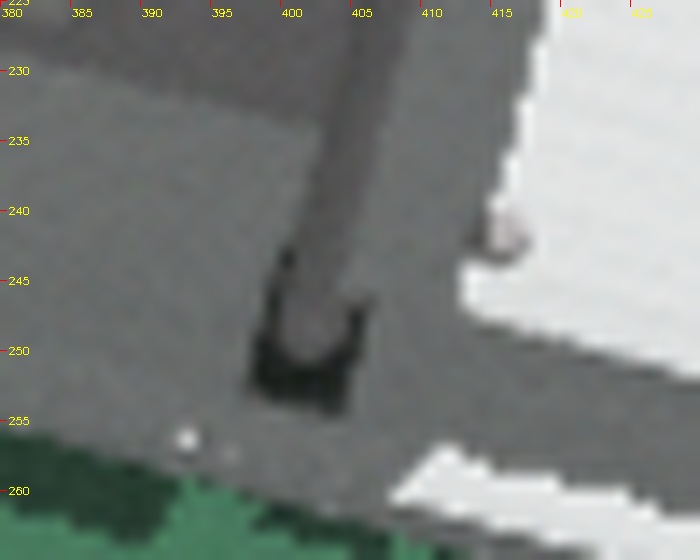

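Run:
```python
from h import *
t=get_image("top"); cv2.imwrite("pics/t11.png",t["color"][:,:,::-1]); s=state(); print(s['clock'],s['tcp_pos'],s['contact_force'],s['gripper_width'])
a=cv2.imread("pics/top0.png").astype(int); b=cv2.imread("pics/t11.png").astype(int)
for n,(x,y) in dict(spool=(345,153),spacer=(369,226),jar=(433,226),pink=(434,144),yellow=(399,267),driver=(372,124)).items():
    print(n,np.abs(a-b)[y-18:y+18,x-22:x+22].mean().round(1))
```

```text
12.35 [0.50755906 0.13081799 0.02529028] [ -0.76445472 -10.81591041   6.33106923] 0.38551617726274284
spool 2.1
spacer 2.6
jar 2.2
pink 3.2
yellow 2.7
driver 2.4
```

View pics/t11.png

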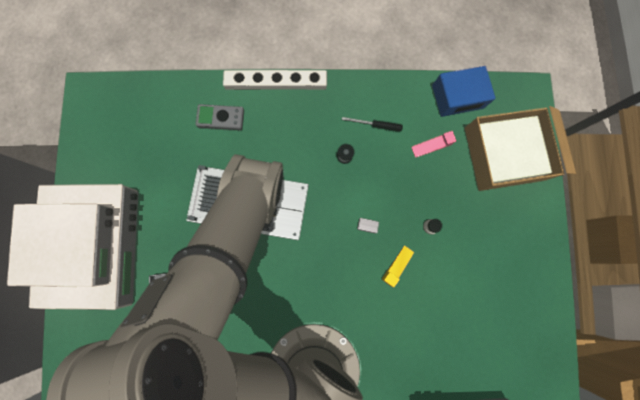

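The top picture shows the spool, spacer, jar, pink and yellow wedges and screwdriver where they started. The arm is holding steady.

```bash
python3 -c "
from rig import *; print(sign_off()); s=state(); print(s['clock'],s['tcp_pos'],s['contact_force'])"
```

```text
the job is handed in; nothing more can be done
None
the job is handed in; nothing more can be done
```

The job is handed in at about 12.4 s of the 43 s allowed. I gripped the grey steel wedge across its heel and turned it about 32° so its nose faced the tray. I set it flat on the base plate about 0.4 mm off the index line, then slid it under the bar. It finished still gripped at 55 N, with the tray resting on the ramp.

**Last checks:**
- **Gap:** the wrist picture puts the bar 45.2 mm ahead of the heel block, which works out to a gap of about 5 mm. The scene picture was a rougher check. The far end of the bar had risen about 1.3 pixels, matching 5 mm. The near end read only about 0.6 of the 1.3 pixels expected, near the limit of what I could read.
- **Wedge flat:** the tool height stayed at 25.3 mm and its tilt within 0.004 rad through the whole slide, so the wedge stayed flat.
- **Push:** about 11 N, steady over the last readings before hand-in.
- **Bench:** the top picture shows the spool, spacer, jar and both look-alikes unmoved. The arm hides the nut in that view, but the wrist picture shows it still standing, clear of the fingers.

I saw no sign of the gripper touching the tray. No reading came after hand-in, so the final second is unchecked.

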